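# Put the swapped seasoning containers back on their own drip dishes

### The job

The three metal seasoning containers have been put back on each other's drip dishes. Put each one on the dish of its own shape (round shaker on the round dish, square tin on the square dish, oblong tin on the oblong dish), standing upright and flat in the middle, with the two tins lined up with the sides of their dishes; the cork mat is free for parking one meanwhile. Set them down rather than dropping them, knock none over, and leave the blue cup, the black bowl beside the dishes and the white mug where they stand.

Things in the scene. Friction and masses are not known exactly. Their poses are not given: they have to be found in the camera images.
- round_jar_centre (a point): Loose, bare metal, upright, 0.18 to 0.35 kg; a round seasoning shaker with a flat, holed top: cylinder 54 mm in diameter, 95 mm high. The point is on its axis, half-way up (47.5 mm above its foot); z is its axis, up. At the start it stands on the square dish.
- square_tin_centre (a point): Loose, bare metal, upright, 0.18 to 0.35 kg; a square tin, 48 x 48 mm in plan, 85 mm high. The point is at its centre, half-way up (42.5 mm above its foot); x and y run square to its sides, z up. At the start it stands on the oblong dish.
- oblong_tin_centre (a point): Loose, bare metal, upright, 0.18 to 0.35 kg; an oblong tin, 72 mm long (its x) by 40 mm wide (its y), 75 mm high. The point is at its centre, half-way up (37.5 mm above its foot); z up. At the start it stands on the round dish.
- round_dish: Fixed round black drip dish, 112 mm outside diameter; its flat floor is 4 mm above the counter, its rim is 4 mm thick and 12 mm high, leaving a floor of 104 mm diameter. Origin: centre of its underside, on the counter.
- square_dish: Fixed square black drip dish, 100 x 100 mm outside; floor 4 mm above the counter, rim 4 mm thick and 12 mm high, leaving a floor of 92 x 92 mm. Origin: centre of its underside; x and y run square to its sides.
- oblong_dish: Fixed oblong black drip dish, 124 mm long (its x) by 80 mm wide (its y) outside; floor 4 mm above the counter, rim 4 mm thick and 12 mm high, leaving a floor of 116 x 72 mm. Origin: centre of its underside.
- cork_mat: Fixed flat square cork mat, 110 x 110 mm, 4 mm thick, bare at the start: the free spot. Origin: centre of its underside; x and y run square to its sides.
- tea_cup_centre (a point): Blue tea cup, a bystander: 64 mm across the mouth, 62 mm high, loose. The point is on its axis, half-way up.
- bowl_centre (a point): Black serving bowl, a bystander: 92 mm across the rim, 50 mm high, loose. The point is on its axis, half-way up.
- mug_centre (a point): White mug with a handle (on its y side), a bystander: 72 mm across, 80 mm high, loose. The point is on its axis, half-way up.
Mind the look-alikes: they are no part of the job. Leave any yellow look-alike of the part that bears oblong_tin_centre alone.

How it is judged (in metres and radians):
At the end, for the whole second after the job is handed in: Each container stands on the floor of the dish of its own shape (height within 3 mm), within 15 mm of its centre, upright within 0.08 rad, at rest, released; both tins in line with their dish's sides within 0.26 rad (square tin: any quarter turn; oblong tin: along the dish) (horizontal distance between round_jar_centre and round_dish below 0.015 m and z of round_jar_centre in the frame of round_dish between 0.0485 and 0.0545 m and angle between each of round_jar_centre, square_tin_centre, oblong_tin_centre's own z axis and vertical below 0.08 rad and linear speed of each of round_jar, square_tin, oblong_tin below 0.02 m/s and contact force between the fingers and round_jar below 0.05 N and horizontal distance between square_tin_centre and square_dish below 0.015 m and z of square_tin_centre in the frame of square_dish between 0.0435 and 0.0495 m and contact force between the fingers and square_tin below 0.05 N and horizontal distance between oblong_tin_centre and oblong_dish below 0.015 m and z of oblong_tin_centre in the frame of oblong_dish between 0.0385 and 0.0445 m and contact force between the fingers and oblong_tin below 0.05 N and angle between the x axis of oblong_tin_centre and the x axis of oblong_dish, either way round below 0.26 rad and (angle between the x axis of square_tin_centre and the x axis of square_dish, either way round below 0.26 rad or angle between the x axis of square_tin_centre and the y axis of square_dish, either way round below 0.26 rad)); the robot touches nothing.
It fails at once if a container is knocked over (angle between any of round_jar_centre, square_tin_centre, oblong_tin_centre's own z axis and vertical above 0.7 rad).
It fails at once if a container is let fall freely from more than about 25 mm ((linear speed of round_jar above 0.7 m/s and contact force between anything else and round_jar below 0.01 N) or (linear speed of square_tin above 0.7 m/s and contact force between anything else and square_tin below 0.01 N) or (linear speed of oblong_tin above 0.7 m/s and contact force between anything else and oblong_tin below 0.01 N)).
It fails at once if the blue tea cup, the black bowl or the white mug is moved by more than 20 mm (distance of any of tea_cup_centre, bowl_centre, mug_centre from where it was at the start of the episode above 0.02 m).
It also fails if it takes over 115 s, if anything falls off the work surface, if the arm or the gripper's body presses on something with over 40 N, if the wrist force passes 120 N, or if a joint passes its speed limit or range.

### The arm

A 6-joint arm with a two-finger parallel gripper is mounted at the origin on the work surface. World frame = base frame: x ahead of the robot, y to its left, z up, the work surface at z = 0. Lengths are in mm, angles in rad, forces in N, time in s.
With the tool pointing down it reaches from about 350 to 975 mm from the base axis. Payload 7.1 kg.
Tool frame: the origin (TCP) lies at the centre of the arm's flange, where the gripper is bolted on; the fingertips stand 182 mm ahead of it and the grasp point (between the pads) lies 163 mm ahead of it; z points along the fingers, y is the line along which they close (so a half turn about z gives the same grasp; the last joint's range is limited). The gripper opens to 88 mm and grips with 3 to 60 N. Pads are 20 mm wide; open, the fingers measure 115 mm over their backs; the gripper's body (75 mm by 178 mm) begins 61 mm behind the grasp point.
Start: joints at [-1.29, 0.423, 1.63, -0, 1.089, -0.019], TCP at [184.599, -597.101, 404.675] pointing down, gripper open.
Joint ranges: [-3, 3], [-0.9, 2.11], [0.09, 2.58], [-1.31, 4.45], [0.11, 2.69], [-2.54, 2.54]. Speed limits (rad/s): [2.39, 2.39, 3.01, 3.14, 3.14, 3.14].

### API

Orientations are given as a rotation vector (axis times angle).
In Python, from workcell import readout, get_image, ctrl gives the robot as it stands.
- The arm moves only by the tool step_arm, never from a script. Its argument "targets" is a list that holds one entry, the list of rows, each a list of 7 numbers: the shift along the world's x, y, z as a fraction of full scale, then the turn, a rotation vector about the world's x, y, z as a fraction of full scale, then the opening, from 0 (shut) to 1 (fully open). In form: [[[dx, dy, dz, wx, wy, wz, claw], ...]]. A call has exactly 5 rows; each row shifts and turns the commanded pose from where the row before left it; what a row does not reach is not made up. Full scale, the value 1, is 0.05 m for a shift and 4 degrees for a turn. A row lasts 1/8 s, in which the tool goes at most 62.5 mm and 10.7 degrees, less where a joint would pass 70% of its speed; a pose out of reach is approached as far as the arm can. A call with a number of a shift or a turn outside -1 to 1 is refused whole. A call with a gripper value outside its range is refused whole. The fingers move at their own pace and stop on an object; the grip force is fixed at half the most. Time passes only in rows, so rows that do not move let the fingers close, or fill a call up. It gives the time, the measured TCP pose, the force, the opening and the grip force at its end, in the units of the state.
- readout.get_obs(): the state, without advancing time (a new reading comes with each control period).
- get_image(name): name is "side" or "top"; returns a dict with "pixels" (420x560x3 uint8, red, green, blue), "intrinsics" (3x3 intrinsics, pixels), "extrinsics" (4x4, takes a point from world to camera coordinates). Camera axes: x right, y down, z forward; pixel columns grow to the right and rows downward; lengths in mm; the calibration is good to about 2 mm. A picture is of the moment at which its call begins. There is no depth.
- ctrl.close_job(): hands the job in; it is judged then, once.
The state is a dict: "t": time; "qpos": joint angles; "qvel": joint speeds; "joint_torque": joint torques, N m; "ee_pos": TCP position; "orientation": TCP orientation; "ft_force": force on the tool from outside, world axes, zero at the start; "moment": the same for the moment, N m; "width": finger opening in mm; "grasp_force": force on a finger pad.
Only numpy, scipy, OpenCV 4.12 (cv2) and the standard library are available. Lean on these libraries where they do the work, as an engineer would, in place of code of your own. Each camera call takes 0.05 s, during which the arm holds its last target. There are 200 camera calls.

## Working session

There is one attempt and no reset: what is moved stays moved. The work goes in short steps, Python scripts to look and compute and a tool call to move; the robot and the scene stay as the last step left them, time stands still between calls to the robot, and variables do not carry over. Pictures are saved under pics/ and viewed, at most 14 in all, crops included, and the job is handed in when it is done.

Besides the shell and the picture viewer there is one more tool, called after "Request:" by a JSON object that holds its "api" and its "payload", one argument or row to a line. step_arm: Moves the arm, as the interface text tells. Shift numbers are shares of 0.05 m and turn numbers shares of 4 degrees, none past 1 either way. Its arguments: {"type":"object","properties":{"targets":{"type":"array"}},"required":["targets"]}

```bash
mkdir -p pics; ls
python3 - <<'E'
from workcell import readout,get_image
import cv2,numpy as np
for n in("top","side"):
    d=get_image(n);cv2.imwrite(f"pics/{n}0.png",d["pixels"][:,:,::-1]);np.savez(f"pics/{n}0.npz",**d)
    print(n,np.round(d["intrinsics"],1).tolist(),np.round(d["extrinsics"],3).tolist())
print(readout.get_obs())
E
```

```text
pics
top [[445.7, 0.0, 274.4], [0.0, 445.7, 201.2], [0.0, 0.0, 1.0]] [[0.003, -1.0, -0.001, -75.251], [-0.988, -0.002, -0.154, 555.802], [0.154, 0.002, -0.988, 903.161], [0.0, 0.0, 0.0, 1.0]]
side [[486.8, 0.0, 291.8], [0.0, 486.8, 209.8], [0.0, 0.0, 1.0]] [[-0.785, -0.62, 0.018, 386.776], [-0.388, 0.467, -0.795, 280.134], [0.484, -0.631, -0.607, 688.622], [0.0, 0.0, 0.0, 1.0]]
{'t': 0.1, 'qpos': array([-1.29000943e+00,  4.23752901e-01,  1.63061043e+00, -2.41153191e-05,
        1.08859768e+00, -1.89975686e-02]), 'qvel': array([-6.81982579e-05, -7.19806060e-04, -1.06035993e-03, -1.69280617e-03,
       -6.97125779e-04,  1.00584352e-03]), 'joint_torque': array([-2.75456323e-04, -5.45617747e+01, -2.74323642e+01,  6.45002956e-02,
        1.88467460e-02, -2.79426632e-05]), 'ee_pos': array([ 184.52446439, -596.87380649,  403.98768967]), 'orientation': array([-3.10502521e+00, -4.68954189e-01,  3.13669903e-04]), 'ft_force': array([0.09238754, 1.08841573, 0.07196474]), 'moment': array([1.21991257e-02, 6.14733804e-02, 1.74843327e-06]), 'grasp_force': 0.0, 'width': 88.22648608307804}
```

View pics/top0.png

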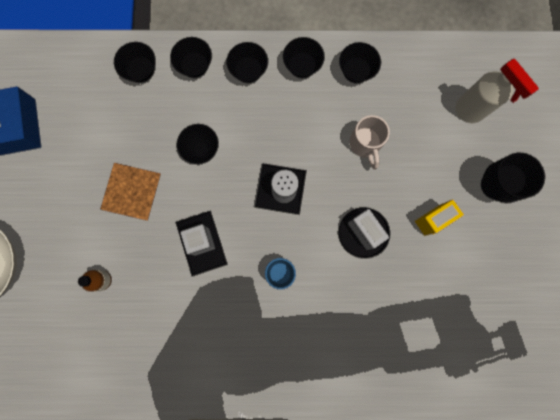

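View pics/side0.png

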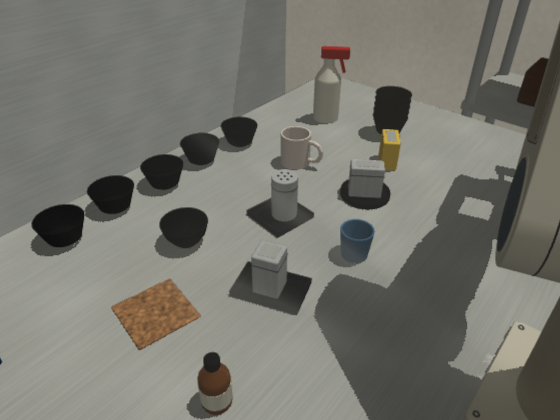

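The top view shows the square dish with the shaker at (285,185), the oblong dish with the square tin at (198,240), the round dish with the oblong tin at (366,231), the mat at (130,191), the cup at (281,272), the bowl at (198,144) and the mug at (372,133). The yellow look-alike is at (443,217).

```bash
cat > h.py <<'E'
import numpy as np,cv2
def cast(d,px,z):
    K,E=d["intrinsics"],d["extrinsics"];R,t=E[:3,:3],E[:3,3]
    p=np.atleast_2d(np.asarray(px,float));r=np.c_[p,np.ones(len(p))]@np.linalg.inv(K).T@R
    c=-R.T@t
    return (c+r*((z-c[2])/r[:,2])[:,None])[:,:2]
def proj(d,P):
    q=d["intrinsics"]@(d["extrinsics"]@np.r_[P,1])[:3];return q[:2]/q[2]
E
python3 - <<'E'
from h import *
d=np.load("pics/top0.npz");im=d["pixels"];hsv=cv2.cvtColor(im,cv2.COLOR_RGB2HSV)
def big(m,x,y,r):
    w=np.zeros_like(m);w[y-r:y+r,x-r:x+r]=m[y-r:y+r,x-r:x+r]
    return max(cv2.findContours(w,cv2.RETR_EXTERNAL,cv2.CHAIN_APPROX_NONE)[0],key=cv2.contourArea)
dark=(hsv[...,2]<55).astype(np.uint8)
def rect(c,z):
    W=cast(d,c.reshape(-1,2),z).astype(np.float32)
    (x,y),(w,h),a=cv2.minAreaRect(W);return np.round([x,y,w,h,a],1)
for n,x,y,r in(("square",281,188,32),("oblong",201,243,37),("round",364,232,32)):
    print(n,"dish",rect(cv2.convexHull(big(dark,x,y,r)),10))
m=((hsv[...,0]<25)&(hsv[...,1]>90)).astype(np.uint8)
print("mat",rect(big(m,130,191,36),4))
c=big(dark,198,144,26);print("bowl",cast(d,[cv2.minEnclosingCircle(c)[0]],45))
m=((hsv[...,0]>95)&(hsv[...,0]<125)&(hsv[...,1]>80)).astype(np.uint8)
c=big(m,281,272,20);print("cup",cast(d,[cv2.minEnclosingCircle(c)[0]],55)); print("mug",cast(d,[(372,132)],80))
crop=np.hstack([cv2.resize(im[y-33:y+33,x-33:x+33,::-1],None,fx=4,fy=4,interpolation=cv2.INTER_CUBIC) for x,y in((281,188),(201,243),(366,231))])
cv2.imwrite("pics/crop.png",crop)
E
```

```text
square dish [590.1 -86.   98.4  98.4  80.5]
oblong dish [470.3  85.4 121.4  78.4  18.6]
round dish [ 488.5 -259.4  110.1   89.2   33.1]
mat [584.4 246.4 108.9 108.6  76.8]
bowl [[680.40465992  94.00495778]]
cup [[405.34932433 -84.80569511]]
mug [[ 697.04750904 -277.56489012]]
```

View pics/crop.png

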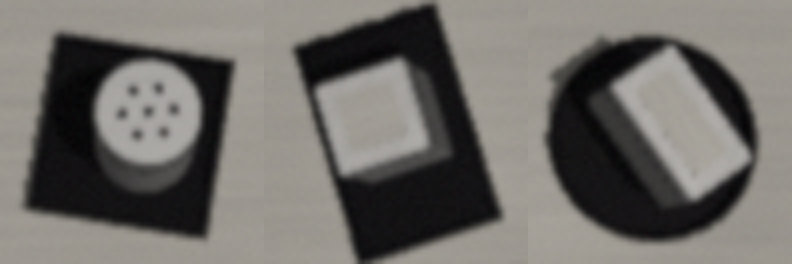

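```bash
cat >> h.py <<'E'
def rr(P): 
    (x,y),(w,h),a=cv2.minAreaRect(np.float32(P));return np.round([x,y,w,h,a],1)
E
python3 - <<'E'
from h import *
d=np.load("pics/top0.npz")
def px(i,pts):
    x,y=((281,188),(201,243),(366,231))[i]
    return (np.array(pts,float)+.5-[264*i,0])/4-.5+[x-33,y-33]
print("shaker",cast(d,px(0,[(148,112)]),99))
print("sq tin",rr(cast(d,px(1,[(402,58),(428,148),(340,178),(314,90)]),89)))
print("obl",rr(cast(d,px(2,[(672,45),(752,158),(692,200),(608,90)]),79)))
print("round dish",cast(d,px(2,[(653,139),(549,139),(757,139),(653,38),(653,240)]),10))
# gripper y axis direction now
from scipy.spatial.transform import Rotation as R
print(R.from_rotvec([-3.105,-0.469,0]).as_matrix().round(3))
E
```

```text
shaker [[585.07822514 -94.48954774]]
sq tin [472.1  85.2  47.6  46.4  18.3]
obl [ 495.1 -269.1   69.1   40.4   34.9]
round dish [[ 493.03238993 -268.59047063]
 [ 492.89423686 -212.07895402]
 [ 493.17052389 -325.09417353]
 [ 548.47821339 -270.16795655]
 [ 438.54901227 -267.0403672 ]]
[[ 0.955  0.295 -0.   ]
 [ 0.295 -0.955  0.001]
 [ 0.    -0.001 -1.   ]]
```

Request:
{"api": "step_arm", "payload": {
  "targets": [
    [[0.62,0.656,-0.09,0,0,0.445,1],[0.62,0.656,-0.09,0,0,0.445,1],[0.62,0.656,-0.09,0,0,0.445,1],[0.62,0.656,-0.09,0,0,0.445,1],[0.62,0.656,-0.09,0,0,0.445,1]]
  ]
}}

```text
t: 0.72
ee_pos: [340.4, -431.9, 381.8]
orientation: [-3.06, -0.71, 0.0]
ft_force: [0.1, -0.4, -0.3]
width: 88.0
grasp_force: 0.0
```

Request:
{"api": "step_arm", "payload": {
  "targets": [
    [[0.62,0.656,-0.09,0,0,0.445,1],[0.62,0.656,-0.09,0,0,0.445,1],[0.62,0.656,-0.09,0,0,0.445,1],[0.62,0.656,-0.09,0,0,0.445,1],[0.62,0.656,-0.09,0,0,0.445,1]]
  ]
}}

```text
t: 1.35
ee_pos: [495.4, -267.8, 359.3]
orientation: [-2.996, -0.946, 0.001]
ft_force: [-0.0, 0.6, 0.1]
width: 87.6
grasp_force: 0.0
```

Request:
{"api": "step_arm", "payload": {
  "targets": [
    [[0,0,0,0,0,0,1],[0,0,-0.2,0,0,0,1],[0,0,-0.2,0,0,0,1],[0,0,-0.2,0,0,0,1],[0,0,0,0,0,0,1]]
  ]
}}

```text
t: 1.98
ee_pos: [493.9, -269.5, 328.5]
orientation: [-2.995, -0.942, 0.002]
ft_force: [0.3, -0.0, 0.2]
width: 87.9
grasp_force: 0.0
```

Request:
{"api": "step_arm", "payload": {
  "targets": [
    [[0,0,-0.6,0,0,0,1],[0,0,-0.6,0,0,0,1],[0,0,-0.6,0,0,0,1],[0,0,-0.3,0,0,0,1],[0,0,-0.2,0,0,0,1]]
  ]
}}

```text
t: 2.6
ee_pos: [494.7, -269.3, 214.3]
orientation: [2.996, 0.944, 0.0]
ft_force: [0.7, -0.4, 0.2]
width: 88.2
grasp_force: 0.0
```

Request:
{"api": "step_arm", "payload": {
  "targets": [
    [[0,0,0,0,0,0,0],[0,0,0,0,0,0,0],[0,0,0,0,0,0,0],[0,0,0,0,0,0,0],[0,0,0,0,0,0,0]]
  ]
}}

```text
t: 3.22
ee_pos: [494.6, -269.1, 214.9]
orientation: [2.996, 0.944, 0.0]
ft_force: [0.3, 0.1, -0.1]
width: 41.4
grasp_force: 0.0
```

Request:
{"api": "step_arm", "payload": {
  "targets": [
    [[0,0,0,0,0,0,0],[0,0,0,0,0,0,0],[0,0,0,0,0,0,0],[0,0,0,0,0,0,0],[0,0,0,0,0,0,0]]
  ]
}}

```text
t: 3.85
ee_pos: [494.7, -269.1, 214.9]
orientation: [2.996, 0.944, 0.0]
ft_force: [-1.3, 1.3, 5.6]
width: 39.9
grasp_force: 29.9
```

Request:
{"api": "step_arm", "payload": {
  "targets": [
    [[0,0,0.1,0,0,0,0],[0,0,0.3,0,0,0,0],[0,0,0.5,0,0,0,0],[0,0,0.6,0,0,0,0],[0,0,0.6,0,0,0,0]]
  ]
}}

```text
t: 4.47
ee_pos: [494.4, -269.0, 321.2]
orientation: [2.996, 0.944, 0.0]
ft_force: [-0.4, -1.1, -1.5]
width: 40.2
grasp_force: 29.9
```

Request:
{"api": "step_arm", "payload": {
  "targets": [
    [[0,0,0.6,0,0,0,0],[0,0,0.3,0,0,0,0],[0,0,0,0,0,0,0],[0,0,0,0,0,0,0],[0,0,0,0,0,0,0]]
  ]
}}

```text
t: 5.1
ee_pos: [494.3, -268.9, 363.4]
orientation: [-2.995, -0.944, 0.002]
ft_force: [-0.1, 0.1, -2.2]
width: 40.4
grasp_force: 29.9
```

Run:
```python
from workcell import get_image
import cv2
cv2.imwrite("pics/side1.png",get_image("side")["pixels"][:,:,::-1])
```

```text
(no output)
```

View pics/side1.png

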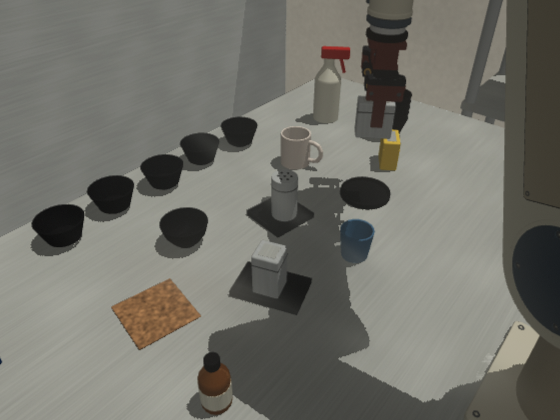

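The tin hangs upright in the fingers at about (375,115), and the round dish is now empty.

Request:
{"api": "step_arm", "payload": {
  "targets": [
    [[0.06,0.3,0,0,0,-0.14,0],[0.12,0.7,0,0,0,-0.28,0],[0.12,0.7,0,0,0,-0.28,0],[0.12,0.7,0,0,0,-0.28,0],[0.12,0.7,0,0,0,-0.28,0]]
  ]
}}

```text
t: 5.78
ee_pos: [521.6, -112.1, 364.5]
orientation: [-3.035, -0.81, 0.001]
ft_force: [-0.2, 0.4, -1.3]
width: 39.6
grasp_force: 29.9
```

Request:
{"api": "step_arm", "payload": {
  "targets": [
    [[0.12,0.7,0,0,0,-0.28,0],[0.12,0.7,0,0,0,-0.28,0],[0.12,0.7,0,0,0,-0.28,0],[0.12,0.7,0,0,0,-0.28,0],[0.12,0.7,0,0,0,-0.28,0]]
  ]
}}

```text
t: 6.4
ee_pos: [551.3, 62.9, 364.4]
orientation: [-3.071, -0.661, 0.001]
ft_force: [0.6, 0.3, -2.1]
width: 40.0
grasp_force: 29.9
```

Request:
{"api": "step_arm", "payload": {
  "targets": [
    [[0.12,0.7,0,0,0,-0.28,0],[0.12,0.7,0,0,0,-0.28,0],[0.12,0.7,0,0,0,-0.28,0],[0.12,0.7,0,0,0,-0.28,0],[0.12,0.7,0,0,0,-0.28,0]]
  ]
}}

```text
t: 7.02
ee_pos: [581.0, 237.9, 364.2]
orientation: [-3.1, -0.51, 0.001]
ft_force: [0.3, 0.5, -2.2]
width: 40.2
grasp_force: 29.9
```

Request:
{"api": "step_arm", "payload": {
  "targets": [
    [[0.06,0.2,0,0,0,-0.05,0],[0,0,-0.3,0,0,0,0],[0,0,-0.6,0,0,0,0],[0,0,-0.6,0,0,0,0],[0,0,-0.3,0,0,0,0]]
  ]
}}

```text
t: 7.65
ee_pos: [583.6, 244.4, 272.1]
orientation: [3.1, 0.504, -0.006]
ft_force: [0.3, -0.3, -1.9]
width: 40.0
grasp_force: 29.9
```

Request:
{"api": "step_arm", "payload": {
  "targets": [
    [[0,0,-0.45,0,0,0,0],[0,0,-0.3,0,0,0,0],[0,0,-0.2,0,0,0,0],[0,0,-0.1,0,0,0,0],[0,0,0,0,0,0,0]]
  ]
}}

```text
t: 8.28
ee_pos: [584.7, 245.9, 222.3]
orientation: [-3.101, -0.506, -0.0]
ft_force: [-0.2, -0.5, -1.3]
width: 40.0
grasp_force: 29.9
```

Request:
{"api": "step_arm", "payload": {
  "targets": [
    [[0,0,-0.02,0,0,0,0],[0,0,0,0,0,0,0],[0,0,-0.02,0,0,0,0],[0,0,0,0,0,0,0],[0,0,0,0,0,0,0]]
  ]
}}

```text
t: 8.9
ee_pos: [584.6, 245.9, 220.2]
orientation: [-3.101, -0.506, -0.0]
ft_force: [-0.3, -0.3, -1.1]
width: 40.0
grasp_force: 29.9
```

Request:
{"api": "step_arm", "payload": {
  "targets": [
    [[0,0,-0.04,0,0,0,0],[0,0,-0.04,0,0,0,0],[0,0,-0.02,0,0,0,0],[0,0,0,0,0,0,0],[0,0,0,0,0,0,0]]
  ]
}}

```text
t: 9.52
ee_pos: [584.6, 245.9, 215.2]
orientation: [-3.101, -0.506, -0.0]
ft_force: [0.6, 0.4, -1.9]
width: 39.9
grasp_force: 29.9
```

Request:
{"api": "step_arm", "payload": {
  "targets": [
    [[0,0,-0.02,0,0,0,0],[0,0,-0.02,0,0,0,0],[0,0,0,0,0,0,0],[0,0,0,0,0,0,0],[0,0,0,0,0,0,0]]
  ]
}}

```text
t: 10.15
ee_pos: [584.7, 245.9, 214.9]
orientation: [-3.1, -0.506, -0.001]
ft_force: [-4.8, -2.7, 12.9]
width: 39.8
grasp_force: 29.9
```

Contact felt: released here, then on to the shaker.

Request:
{"api": "step_arm", "payload": {
  "targets": [
    [[0,0,0,0,0,0,1],[0,0,0,0,0,0,1],[0,0,0,0,0,0,1],[0,0,0,0,0,0,1],[0,0,0.2,0,0,0,1]]
  ]
}}

```text
t: 10.78
ee_pos: [584.3, 245.8, 222.7]
orientation: [3.1, 0.506, -0.003]
ft_force: [0.3, 0.2, -0.4]
width: 85.9
grasp_force: 0.0
```

Request:
{"api": "step_arm", "payload": {
  "targets": [
    [[0,0,0.5,0,0,0,1],[0,0,0.7,0,0,0,1],[0,0,0.7,0,0,0,1],[0,0,0.3,0,0,0,1],[0,-0.3,0.1,0,0,0,1]]
  ]
}}

```text
t: 11.4
ee_pos: [584.6, 231.1, 339.0]
orientation: [-3.1, -0.508, -0.002]
ft_force: [0.2, -0.1, 0.0]
width: 87.8
grasp_force: 0.0
```

Request:
{"api": "step_arm", "payload": {
  "targets": [
    [[0,-0.8,0,0,0,0,1],[0,-0.8,0,0,0,0,1],[0,-0.8,0,0,0,0,1],[0,-0.8,0,0,0,0,1],[0,-0.8,0,0,0,0,1]]
  ]
}}

```text
t: 12.02
ee_pos: [583.7, 28.8, 336.7]
orientation: [-3.1, -0.505, 0.004]
ft_force: [-0.6, 0.1, -0.3]
width: 87.8
grasp_force: 0.0
```

Request:
{"api": "step_arm", "payload": {
  "targets": [
    [[0,-0.8,0,0,0,0,1],[0,-0.8,0,0,0,0,1],[0,-0.7,0,0,0,0,1],[0,-0.2,0,0,0,0,1],[0,0,0,0,0,0,1]]
  ]
}}

```text
t: 12.65
ee_pos: [584.1, -94.6, 337.3]
orientation: [-3.1, -0.504, 0.003]
ft_force: [-0.5, 1.6, -0.2]
width: 87.5
grasp_force: 0.0
```

Run:
```python
from workcell import get_image
import cv2
cv2.imwrite("pics/side2.png",get_image("side")["pixels"][:,:,::-1])
```

```text
(no output)
```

View pics/side2.png

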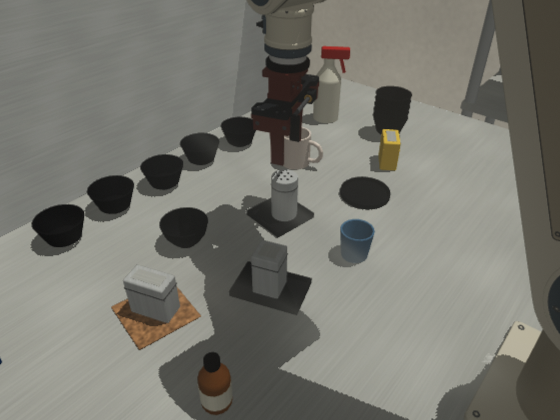

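The oblong tin stands upright on the mat at (152,293), and the gripper is above the shaker at (285,195).

Request:
{"api": "step_arm", "payload": {
  "targets": [
    [[0,0,-0.3,0,0,0,1],[0,0,-0.6,0,0,0,1],[0,0,-0.6,0,0,0,1],[0,0,-0.5,0,0,0,1],[0,0,-0.3,0,0,0,1]]
  ]
}}

```text
t: 13.32
ee_pos: [584.0, -93.0, 221.0]
orientation: [-3.099, -0.508, 0.004]
ft_force: [0.5, 0.7, -0.9]
width: 87.7
grasp_force: 0.0
```

Request:
{"api": "step_arm", "payload": {
  "targets": [
    [[0,0,0,0,0,0,0],[0,0,0,0,0,0,0],[0,0,0,0,0,0,0],[0,0,0,0,0,0,0],[0,0,0,0,0,0,0]]
  ]
}}

```text
t: 13.95
ee_pos: [584.9, -94.1, 224.1]
orientation: [3.1, 0.506, 0.002]
ft_force: [-0.2, 0.8, 5.7]
width: 53.6
grasp_force: 30.0
```

Request:
{"api": "step_arm", "payload": {
  "targets": [
    [[0,0,0,0,0,0,0],[0,0,0,0,0,0,0],[0,0,0,0,0,0,0],[0,0,0,0,0,0,0],[0,0,0,0,0,0,0]]
  ]
}}

```text
t: 14.58
ee_pos: [584.9, -94.1, 224.0]
orientation: [3.1, 0.506, 0.002]
ft_force: [-1.4, 1.9, 6.8]
width: 53.9
grasp_force: 30.0
```

Request:
{"api": "step_arm", "payload": {
  "targets": [
    [[0,0,0.1,0,0,0,0],[0,0,0.3,0,0,0,0],[0,0,0.5,0,0,0,0],[0,0,0.6,0,0,0,0],[0,0,0.3,0,0,0,0]]
  ]
}}

```text
t: 15.2
ee_pos: [584.9, -94.2, 315.3]
orientation: [3.1, 0.506, 0.004]
ft_force: [-0.0, 0.6, -2.5]
width: 53.6
grasp_force: 30.0
```

Request:
{"api": "step_arm", "payload": {
  "targets": [
    [[-0.15,-0.28,0,0,0,0,0],[-0.36,-0.7,0,0,0,0,0],[-0.36,-0.7,0,0,0,0,0],[-0.36,-0.7,0,0,0,0,0],[-0.36,-0.7,0,0,0,0,0]]
  ]
}}

```text
t: 15.82
ee_pos: [503.3, -249.6, 311.8]
orientation: [-3.099, -0.505, 0.003]
ft_force: [0.7, -0.1, -3.2]
width: 53.7
grasp_force: 30.0
```

Request:
{"api": "step_arm", "payload": {
  "targets": [
    [[-0.23,-0.4,0,0,0,0,0],[0,0,0,0,0,0,0],[0,0,-0.3,0,0,0,0],[0,0,-0.5,0,0,0,0],[0,0,-0.4,0,0,0,0]]
  ]
}}

```text
t: 16.45
ee_pos: [493.5, -266.9, 251.1]
orientation: [-3.099, -0.508, 0.002]
ft_force: [-0.3, 1.0, -3.8]
width: 54.2
grasp_force: 30.0
```

Request:
{"api": "step_arm", "payload": {
  "targets": [
    [[0,0,-0.3,0,0,0,0],[0,0,-0.1,0,0,0,0],[0,0,0,0,0,0,0],[0,0,0,0,0,0,0],[0,0,0,0,0,0,0]]
  ]
}}

```text
t: 17.08
ee_pos: [493.8, -268.3, 233.9]
orientation: [3.1, 0.506, 0.002]
ft_force: [0.6, -0.3, -3.3]
width: 53.8
grasp_force: 30.0
```

Request:
{"api": "step_arm", "payload": {
  "targets": [
    [[0,0,-0.08,0,0,0,0],[0,0,-0.06,0,0,0,0],[0,0,-0.04,0,0,0,0],[0,0,-0.02,0,0,0,0],[0,0,0,0,0,0,0]]
  ]
}}

```text
t: 17.7
ee_pos: [493.5, -268.1, 224.1]
orientation: [-3.1, -0.506, 0.0]
ft_force: [-3.8, 1.7, 8.3]
width: 54.0
grasp_force: 30.0
```

Request:
{"api": "step_arm", "payload": {
  "targets": [
    [[0,0,0,0,0,0,0],[0,0,0,0,0,0,0],[0,0,0,0,0,0,0],[0,0,0,0,0,0,0],[0,0,0,0,0,0,0]]
  ]
}}

```text
t: 18.32
ee_pos: [493.5, -268.1, 224.1]
orientation: [-3.1, -0.506, 0.0]
ft_force: [-3.7, 1.6, 7.8]
width: 53.9
grasp_force: 30.0
```

Request:
{"api": "step_arm", "payload": {
  "targets": [
    [[0,0,0,0,0,0,1],[0,0,0,0,0,0,1],[0,0,0,0,0,0,1],[0,0,0,0,0,0,1],[0,0,0.2,0,0,0,1]]
  ]
}}

```text
t: 18.95
ee_pos: [493.3, -267.9, 232.8]
orientation: [-3.1, -0.506, 0.002]
ft_force: [0.4, -0.6, 0.8]
width: 87.7
grasp_force: 0.0
```

Request:
{"api": "step_arm", "payload": {
  "targets": [
    [[0,0,0.5,0,0,0,1],[0,0,0.6,0,0,0,1],[0,0,0.6,0,0,0,1],[0,0,0.3,0,0,0,1],[0,0.3,0,0,0,0,1]]
  ]
}}

```text
t: 19.58
ee_pos: [493.8, -253.3, 334.2]
orientation: [3.099, 0.504, 0.003]
ft_force: [-0.1, 0.8, -0.4]
width: 87.7
grasp_force: 0.0
```

Request:
{"api": "step_arm", "payload": {
  "targets": [
    [[-0.05,0.8,0,0,0,0,1],[-0.05,0.8,0,0,0,0,1],[-0.05,0.8,0,0,0,0,1],[-0.05,0.8,0,0,0,0,1],[-0.05,0.8,0,0,0,0,1]]
  ]
}}

```text
t: 20.2
ee_pos: [480.0, -51.1, 331.9]
orientation: [-3.1, -0.506, 0.004]
ft_force: [0.6, -0.3, 0.8]
width: 87.6
grasp_force: 0.0
```

Request:
{"api": "step_arm", "payload": {
  "targets": [
    [[-0.06,0.8,0,0,0,0,1],[-0.06,0.8,0,0,0,0,1],[-0.06,0.8,0,0,0,0,1],[0,0.36,0,0,0,0,1],[0,0,0,0,0,0,1]]
  ]
}}

```text
t: 20.82
ee_pos: [471.7, 85.8, 332.5]
orientation: [3.1, 0.51, -0.002]
ft_force: [0.4, -0.4, 0.8]
width: 87.9
grasp_force: 0.0
```

Descend to 219 and grasp.

Request:
{"api": "step_arm", "payload": {
  "targets": [
    [[0,0,-0.3,0,0,0,1],[0,0,-0.6,0,0,0,1],[0,0,-0.6,0,0,0,1],[0,0,-0.5,0,0,0,1],[0,0,-0.27,0,0,0,1]]
  ]
}}

```text
t: 21.45
ee_pos: [471.5, 83.7, 217.7]
orientation: [3.101, 0.503, -0.004]
ft_force: [-0.3, 0.5, 0.5]
width: 88.0
grasp_force: 0.0
```

Request:
{"api": "step_arm", "payload": {
  "targets": [
    [[0,0,0,0,0,0,0],[0,0,0,0,0,0,0],[0,0,0,0,0,0,0],[0,0,0,0,0,0,0],[0,0,0,0,0,0,0]]
  ]
}}

```text
t: 22.08
ee_pos: [472.3, 85.0, 220.3]
orientation: [-3.1, -0.506, -0.002]
ft_force: [0.2, 1.2, 6.5]
width: 47.9
grasp_force: 30.0
```

Request:
{"api": "step_arm", "payload": {
  "targets": [
    [[0,0,0,0,0,0,0],[0,0,0,0,0,0,0],[0,0,0,0,0,0,0],[0,0,0,0,0,0,0],[0,0,0,0,0,0,0]]
  ]
}}

```text
t: 22.7
ee_pos: [472.3, 85.1, 220.3]
orientation: [-3.1, -0.506, -0.002]
ft_force: [-1.8, 0.8, 5.8]
width: 47.7
grasp_force: 30.0
```

Request:
{"api": "step_arm", "payload": {
  "targets": [
    [[0,0,0.1,0,0,0,0],[0,0,0.3,0,0,0,0],[0,0,0.5,0,0,0,0],[0,0,0.6,0,0,0,0],[0,0,0.3,0,0,0,0]]
  ]
}}

```text
t: 23.32
ee_pos: [472.3, 84.9, 311.6]
orientation: [3.101, 0.506, 0.004]
ft_force: [0.1, -0.1, -2.2]
width: 47.9
grasp_force: 30.0
```

Request:
{"api": "step_arm", "payload": {
  "targets": [
    [[0.15,-0.22,0,0,0,-0.5,0],[0.31,-0.45,0,0,0,-0.9,0],[0.31,-0.45,0,0,0,-0.9,0],[0.31,-0.45,0,0,0,-0.9,0],[0.31,-0.45,0,0,0,-0.9,0]]
  ]
}}

```text
t: 23.95
ee_pos: [541.9, -17.6, 308.3]
orientation: [-3.141, -0.053, 0.003]
ft_force: [0.7, 0.6, -3.1]
width: 48.2
grasp_force: 30.0
```

Request:
{"api": "step_arm", "payload": {
  "targets": [
    [[0.31,-0.45,0,0,0,-0.9,0],[0.31,-0.45,0,0,0,-0.9,0],[0.31,-0.45,0,0,0,-0.9,0],[0.03,-0.05,0,0,0,-0.2,0],[0,0,0,0,0,0,0]]
  ]
}}

```text
t: 24.58
ee_pos: [589.0, -86.3, 308.5]
orientation: [-3.13, 0.26, 0.004]
ft_force: [0.3, 0.1, -2.3]
width: 48.0
grasp_force: 30.0
```

Request:
{"api": "step_arm", "payload": {
  "targets": [
    [[0,0,-0.3,0,0,0,0],[0,0,-0.5,0,0,0,0],[0,0,-0.5,0,0,0,0],[0,0,-0.25,0,0,0,0],[0,0,0,0,0,0,0]]
  ]
}}

```text
t: 25.2
ee_pos: [589.0, -85.6, 231.0]
orientation: [-3.131, 0.258, 0.004]
ft_force: [-0.0, 0.2, -3.2]
width: 47.9
grasp_force: 30.0
```

Request:
{"api": "step_arm", "payload": {
  "targets": [
    [[0.02,0,-0.08,0,0,0,0],[0,0,-0.06,0,0,0,0],[0,0,-0.04,0,0,0,0],[0,0,-0.04,0,0,0,0],[0,0,0,0,0,0,0]]
  ]
}}

```text
t: 25.82
ee_pos: [590.6, -86.1, 221.1]
orientation: [-3.131, 0.259, 0.0]
ft_force: [0.4, -1.0, -2.1]
width: 47.8
grasp_force: 30.0
```

Request:
{"api": "step_arm", "payload": {
  "targets": [
    [[0,0,0,0,0,0,0],[0,0,0,0,0,0,0],[0,0,0,0,0,0,0],[0,0,0,0,0,0,0],[0,0,0,0,0,0,0]]
  ]
}}

```text
t: 26.45
ee_pos: [590.6, -86.1, 221.2]
orientation: [-3.131, 0.259, 0.0]
ft_force: [-0.5, 0.5, -3.1]
width: 47.8
grasp_force: 30.0
```

Request:
{"api": "step_arm", "payload": {
  "targets": [
    [[0,0,-0.02,0,0,0,0],[0,0,-0.01,0,0,0,0],[0,0,0,0,0,0,0],[0,0,0,0,0,0,0],[0,0,0,0,0,0,0]]
  ]
}}

```text
t: 27.08
ee_pos: [590.6, -86.1, 220.3]
orientation: [-3.131, 0.259, -0.0]
ft_force: [-2.1, 0.3, 4.9]
width: 47.7
grasp_force: 30.0
```

Request:
{"api": "step_arm", "payload": {
  "targets": [
    [[0,0,0,0,0,0,1],[0,0,0,0,0,0,1],[0,0,0,0,0,0,1],[0,0,0,0,0,0,1],[0,0,0.2,0,0,0,1]]
  ]
}}

```text
t: 27.7
ee_pos: [590.3, -86.0, 229.3]
orientation: [-3.131, 0.259, 0.003]
ft_force: [-0.1, -0.4, 0.3]
width: 87.8
grasp_force: 0.0
```

Request:
{"api": "step_arm", "payload": {
  "targets": [
    [[0,0,0.5,0,0,0,1],[0,0,0.6,0,0,0,1],[0,0,0.6,0,0,0,1],[0,0,0.3,0,0,0,1],[0,0.3,0,0,0,0,1]]
  ]
}}

```text
t: 28.32
ee_pos: [590.9, -71.2, 330.8]
orientation: [3.131, -0.261, 0.004]
ft_force: [0.4, 0.2, -0.2]
width: 88.0
grasp_force: 0.0
```

Request:
{"api": "step_arm", "payload": {
  "targets": [
    [[-0.02,0.7,0,0,0,0.7,1],[-0.02,0.7,0,0,0,0.8,1],[-0.02,0.7,0,0,0,0.8,1],[-0.02,0.7,0,0,0,0.8,1],[-0.02,0.7,0,0,0,0.8,1]]
  ]
}}

```text
t: 28.95
ee_pos: [584.7, 105.8, 328.1]
orientation: [3.137, 0.172, -0.004]
ft_force: [-0.1, 0.7, 0.3]
width: 87.9
grasp_force: 0.0
```

Request:
{"api": "step_arm", "payload": {
  "targets": [
    [[-0.02,0.7,0,0,0,0.8,1],[0,0.7,0,0,0,0.8,1],[0,0.7,0,0,0,0.8,1],[0,0.7,0,0,0,0.7,1],[0,0.04,0,0,0,0,1]]
  ]
}}

```text
t: 29.58
ee_pos: [583.5, 248.4, 328.1]
orientation: [3.1, 0.511, -0.003]
ft_force: [-0.8, -0.1, 0.4]
width: 87.8
grasp_force: 0.0
```

Request:
{"api": "step_arm", "payload": {
  "targets": [
    [[0,0,-0.2,0,0,0,1],[0,0,0,0,0,0,1],[0,0,0,0,0,0,1],[0,0,0,0,0,0,1],[0,0,0,0,0,0,1]]
  ]
}}

```text
t: 30.2
ee_pos: [584.8, 245.6, 319.9]
orientation: [-3.101, -0.505, -0.001]
ft_force: [-1.4, -0.1, 0.0]
width: 87.9
grasp_force: 0.0
```

Request:
{"api": "step_arm", "payload": {
  "targets": [
    [[0,0,-0.3,0,0,0,1],[0,0,-0.6,0,0,0,1],[0,0,-0.6,0,0,0,1],[0,0,-0.4,0,0,0,1],[0,0,-0.2,0,0,0,1]]
  ]
}}

```text
t: 30.82
ee_pos: [584.2, 245.8, 213.0]
orientation: [3.1, 0.506, -0.003]
ft_force: [-0.3, -0.6, -0.1]
width: 87.7
grasp_force: 0.0
```

Request:
{"api": "step_arm", "payload": {
  "targets": [
    [[0,0,0,0,0,0,0],[0,0,0,0,0,0,0],[0,0,0,0,0,0,0],[0,0,0,0,0,0,0],[0,0,0,0,0,0,0]]
  ]
}}

```text
t: 31.45
ee_pos: [584.7, 245.9, 215.0]
orientation: [-3.1, -0.506, -0.001]
ft_force: [0.3, -0.9, -0.4]
width: 41.6
grasp_force: 0.0
```

Request:
{"api": "step_arm", "payload": {
  "targets": [
    [[0,0,0,0,0,0,0],[0,0,0,0,0,0,0],[0,0,0,0,0,0,0],[0,0,0,0,0,0,0],[0,0,0,0,0,0,0]]
  ]
}}

```text
t: 32.08
ee_pos: [584.7, 245.9, 215.0]
orientation: [-3.101, -0.506, -0.0]
ft_force: [-1.3, -0.6, 5.8]
width: 40.1
grasp_force: 29.9
```

Request:
{"api": "step_arm", "payload": {
  "targets": [
    [[0,0,0.1,0,0,0,0],[0,0,0.3,0,0,0,0],[0,0,0.5,0,0,0,0],[0,0,0.6,0,0,0,0],[0,0,0.3,0,0,0,0]]
  ]
}}

```text
t: 32.7
ee_pos: [585.0, 246.1, 306.9]
orientation: [-3.1, -0.506, -0.004]
ft_force: [-0.4, 0.0, -2.0]
width: 39.7
grasp_force: 29.9
```

Request:
{"api": "step_arm", "payload": {
  "targets": [
    [[-0.15,-0.2,0,0,0,0,0],[-0.5,-0.7,0,0,0,0,0],[-0.5,-0.7,0,0,0,0,0],[-0.5,-0.7,0,0,0,0,0],[-0.5,-0.7,0,0,0,0,0]]
  ]
}}

```text
t: 33.33
ee_pos: [475.0, 94.4, 303.6]
orientation: [3.1, 0.506, -0.004]
ft_force: [-0.3, -0.8, -1.6]
width: 39.9
grasp_force: 29.9
```

Request:
{"api": "step_arm", "payload": {
  "targets": [
    [[-0.14,-0.2,0,0,0,0,0],[0,0,0,0,0,0,0],[0,0,-0.3,0,0,0,0],[0,0,-0.5,0,0,0,0],[0,0,-0.4,0,0,0,0]]
  ]
}}

```text
t: 33.95
ee_pos: [470.5, 86.7, 242.9]
orientation: [-3.1, -0.508, 0.0]
ft_force: [0.3, 0.2, -1.2]
width: 40.3
grasp_force: 29.9
```

Request:
{"api": "step_arm", "payload": {
  "targets": [
    [[0,0,-0.25,0,0,0,0],[0,0,-0.1,0,0,0,0],[0,0,0,0,0,0,0],[0,0,0,0,0,0,0],[0,0,0,0,0,0,0]]
  ]
}}

```text
t: 34.58
ee_pos: [470.3, 85.9, 227.7]
orientation: [-3.101, -0.506, -0.002]
ft_force: [0.4, 0.4, -1.6]
width: 39.9
grasp_force: 29.9
```

Request:
{"api": "step_arm", "payload": {
  "targets": [
    [[0,0,-0.1,0,0,0,0],[0,0,-0.07,0,0,0,0],[0,0,-0.05,0,0,0,0],[0,0,-0.03,0,0,0,0],[0,0,0,0,0,0,0]]
  ]
}}

```text
t: 35.2
ee_pos: [470.0, 85.9, 214.9]
orientation: [-3.101, -0.506, 0.001]
ft_force: [-1.8, -0.2, 5.2]
width: 39.9
grasp_force: 29.9
```

Request:
{"api": "step_arm", "payload": {
  "targets": [
    [[0,0,0,0,0,0,0],[0,0,0,0,0,0,0],[0,0,0,0,0,0,0],[0,0,0,0,0,0,0],[0,0,0,0,0,0,0]]
  ]
}}

```text
t: 35.83
ee_pos: [470.0, 85.9, 215.0]
orientation: [3.101, 0.506, -0.0]
ft_force: [-2.3, -0.1, 4.7]
width: 39.9
grasp_force: 29.9
```

Contact; release, rise and back off so the top view is clear.

Request:
{"api": "step_arm", "payload": {
  "targets": [
    [[0,0,0,0,0,0,1],[0,0,0,0,0,0,1],[0,0,0,0,0,0,1],[0,0,0,0,0,0,1],[0,0,0.2,0,0,0,1]]
  ]
}}

```text
t: 36.45
ee_pos: [469.8, 85.9, 224.5]
orientation: [-3.101, -0.506, 0.002]
ft_force: [-0.8, 1.0, -0.2]
width: 85.7
grasp_force: 0.0
```

Request:
{"api": "step_arm", "payload": {
  "targets": [
    [[0,0,0.5,0,0,0,1],[0,0,0.7,0,0,0,1],[0,0,0.7,0,0,0,1],[0,0,0.7,0,0,0,1],[0,0.3,0.4,0,0,0,1]]
  ]
}}

```text
t: 37.08
ee_pos: [470.2, 100.6, 377.2]
orientation: [3.101, 0.504, 0.004]
ft_force: [0.0, -0.2, 0.1]
width: 87.7
grasp_force: 0.0
```

Request:
{"api": "step_arm", "payload": {
  "targets": [
    [[-0.2,0.8,0,0,0,0,1],[-0.2,0.8,0,0,0,0,1],[-0.2,0.8,0,0,0,0,1],[-0.2,0.8,0,0,0,0,1],[-0.2,0.8,0,0,0,0,1]]
  ]
}}

```text
t: 37.7
ee_pos: [419.5, 302.1, 375.4]
orientation: [-3.1, -0.506, -0.001]
ft_force: [-0.0, 0.5, 0.4]
width: 87.8
grasp_force: 0.0
```

Request:
{"api": "step_arm", "payload": {
  "targets": [
    [[-0.2,0.8,0,0,0,0,1],[-0.2,0.8,0,0,0,0,1],[-0.2,0.8,0,0,0,0,1],[0,0.2,0,0,0,0,1],[0,0,0,0,0,0,1]]
  ]
}}

```text
t: 38.33
ee_pos: [390.0, 430.9, 374.8]
orientation: [3.1, 0.507, 0.0]
ft_force: [1.0, -0.3, -0.1]
width: 88.0
grasp_force: 0.0
```

Run:
```python
from workcell import get_image
import cv2,numpy as np
d=get_image("top");np.savez("pics/top1.npz",**d);im=d["pixels"]
cv2.imwrite("pics/top1.png",im[:,:,::-1])
cv2.imwrite("pics/crop1.png",np.hstack([cv2.resize(im[y-33:y+33,x-33:x+33,::-1],None,fx=4,fy=4,interpolation=cv2.INTER_CUBIC) for x,y in((281,188),(201,243),(366,231))]))
```

```text
(no output)
```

View pics/top1.png

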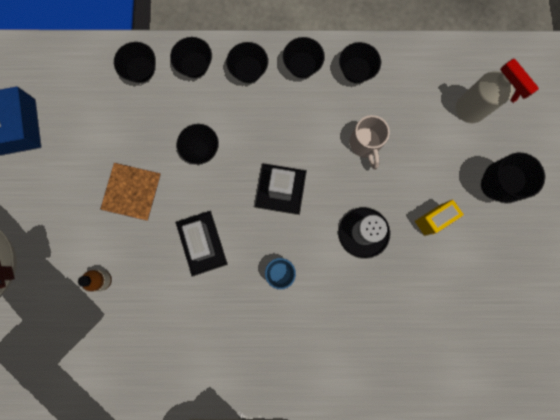

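View pics/crop1.png

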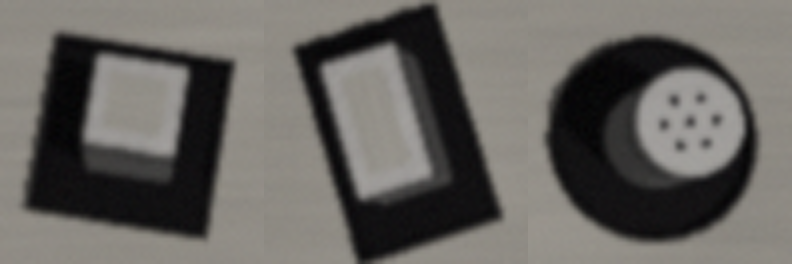

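All three stand upright inside their own dishes, with tops at about (282,181), (197,241) and (373,228). The bystanders have not moved. A quick numeric check before handing in.

Run:
```python
from h import *
d=np.load("pics/top1.npz")
def px(i,pts):
    x,y=((281,188),(201,243),(366,231))[i]
    return (np.array(pts,float)+.5-[264*i,0])/4-.5+[x-33,y-33]
print("sq",rr(cast(d,px(0,[(97,53),(190,68),(175,157),(83,142)]),89)),"dish 590,-86,-9.5")
print("ob",rr(cast(d,px(1,[(320,68),(395,42),(433,175),(360,198)]),79)),"dish 470,85,18.6")
print("rd",cast(d,px(2,[(691,122)]),99),"dish 493,-268.6")
```

```text
sq [590.8 -88.7  48.1  46.7  80.8] dish 590,-86,-9.5
ob [471.7  84.4  70.2  39.9  17.6] dish 470,85,18.6
rd [[ 493.84560643 -269.84144921]] dish 493,-268.6
```

```bash
python3 -c "
from workcell import ctrl
print(ctrl.close_job())"
```

```text
the job is handed in; nothing more can be done
None
```

All three containers stand upright on the dishes of their own shape, within about 3 mm of centre and 1° of line by the final top view; the cup, bowl and mug look unmoved, and the job is handed in (no verdict was returned).

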